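# Slide a wood test block under a spring clip

### The job

Load the wood test block that lies in the open end of the metal holder: with one fingertip press the long plate beside the channel down and keep it down, so that the spring clip's nose stays raised, and with the other fingertip push the block along the channel under the nose until its far end is fully home against the end stop. Only then let the plate go, so that the clip closes on top of the block, and move away. Push only: do not lift the block, and leave the four-arm metal casting and the small ball-topped fitting at the two ends of the holder where they are.

Things in the scene. Friction and masses are not known exactly. Their poses are not given: they have to be found in the camera images.
- holder: Fixed metal holder; base 230 x 124 mm, 10 mm thick. Origin on the bench under the channel's centre line; x along the channel, the way the block is pushed (world -y within 0.3 rad), y to the left of that, z up. Channel: floor 10 mm above the bench, 47 mm wide (y -23.5 to 23.5), open at its -x end, rails 5 mm thick, 8 mm high. Hinge brackets at y -36 reach 38.5 mm above the bench.
- home (a point): Where the block's centre is when the block is home: holder x +40 mm, y 0, 19.5 mm above the bench. Fixed to the holder, same axes. The end stop, a steel bar 16 mm high above the channel's floor, has its face 50 mm beyond this point, at holder x +90.
- clip (a joint): Angle of the clip, rad: 0 at rest (nose down), 0.5 with the plate fully down. The clip is one rigid steel lever on a hinge along holder x at y -36 mm, 32 mm above the bench: press plate on the -y side (the robot's), nose over the channel. A spring shuts it: pressing at the plate's middle takes about 4 N to begin, 8 N near the end. At 0.14 the nose rests on the block (about 4 N).
- nose (a point): Lowest point of the clip's nose, a round steel bar 10 mm thick and 20 mm wide (holder x +55 to +75 mm) on a goose-neck arm, at holder y 0; moves with the clip. At clip angle 0 it hangs 14 mm over the channel's floor, so its end blocks the 19 mm thick block; from 0.2 the block passes, at 0.4 with about 9 mm to spare.
- press_plate (a point): Middle of the press plate's upper face; moves with the clip. Plate 125 mm long (holder x -105 to +20 mm), 38 mm wide. At rest it slopes up outward by 0.5 rad, its middle 33 mm above the bench at holder y -66. Fully down it is level, 18 mm above the bench (8 mm over the channel's floor), holder y -44 to -82. It sinks about 3 mm per 0.1 rad. A fingertip may slide along it.
- block_mid (a point): Centre of the loose pine block, 100 mm long, 44 mm wide, 19 mm thick, about 0.05 kg, flat in the channel, lengthwise; its y axis is its length, z up. At the start it is at holder x -25 to -5 mm, its far end 10 to 30 mm short of the nose. A fingertip 20 to 25 mm above the bench, level with one that holds the plate down, meets its near end.
- test_block: The same pine block; origin at the centre of its underside, y along its length.
- lug: Four-arm nickel casting, 73 x 73 x 15 mm, loose on the bench beyond the holder's end stop; origin at the centre of its underside. Leave it alone.
- adapter: Small round fitting with a ball top, 43 mm wide and 36 mm high, loose on the bench behind the holder's open end (-x); origin at the centre of its underside. Leave it alone.
There are look-alikes about, which are no part of the job. Of the things that look like the test_block, the largest one is meant.

How it is judged:
By the outcome, as a careful person would: the job done as asked, in the order asked, and still so for the second after the job is handed in, with the robot touching nothing.
It also fails if it takes over 35 s, if anything falls off the work surface, if the arm or the gripper's body presses on something with over 40 N, if the wrist force passes 120 N, or if a joint passes its speed limit or range.

### The arm

A 7-joint arm with a two-finger parallel gripper is mounted at the origin on a cart in front of the work surface, level with it; the furniture and walls round the work are solid. World frame = base frame: x ahead of the robot, y to its left, z up, the work surface at z = 0. Lengths are in m, angles in rad, forces in N, time in s.
With the tool pointing down it reaches from about 0.4 to 0.9 m from the base axis. Payload 5.6 kg.
Tool frame: the origin (TCP) lies on the front face of the gripper's body, between the roots of the fingers; the fingertips stand 88 mm ahead of it and the grasp point (between the pads) lies 69 mm ahead of it (tip_extent is the distance from the TCP to the fingertips, in m); z points along the fingers, y is the line along which they close (so a half turn about z gives the same grasp; the last joint's range is limited). The gripper opens to 92 mm and grips with 3 to 60 N. Pads are 20 mm wide; open, the fingers measure 128 mm over their backs; the gripper's body (75 mm by 189 mm) begins 69 mm behind the grasp point.
Start: joints at [-1.155, 0.468, -0.012, 1.603, 0.006, 1.071, -0.056], TCP at [0.288, 0.583, 0.303] pointing down, gripper open.
Joint ranges: [-2.53, 2.53], [-0.31, 2.02], [-1.57, 1.55], [0.28, 2.44], [-1.29, 4.43], [0.15, 1.84], [-2.92, 2.92]. Speed limits (rad/s): [2.57, 2.57, 3.14, 3.14, 3.14, 3.14, 3.14].

### API

Orientations are given as a unit quaternion [w, x, y, z].
In Python, from workcell import * gives the robot as it stands.
- The arm moves only by the tool carry_out, never from a script. Its arguments are lists of equal length, an entry for each row: "rot": the turn, a rotation vector about the tool's x, y, z in degrees, a list of three; "xyz": the shift along the tool's x, y, z in mm, a list of three; "claw": the finger opening in mm, from 0 to 91.9. A call has 1 to 12 rows; each row is the pose to reach, as a shift and turn from the pose commanded when the call began, along the tool's axes at that moment; what a row does not reach only later rows make up. A row lasts 1/10 s, in which the tool goes at most 50 mm and 8.59 degrees, less where a joint would pass 70% of its speed; a pose out of reach is approached as far as the arm can. A call with a gripper value outside its range is refused whole. The fingers move at their own pace and stop on an object; the grip force is fixed at half the most. Time passes only in rows, so rows that repeat a pose let the fingers close. It gives the time, the measured TCP pose, the force, the opening and the grip force at its end, in the units of the state.
- observe(): the state, without advancing time (a new reading comes with each control period).
- get_image(name): name is "scene" or "top" or "wrist"; returns a dict with "img" (400x640x3 uint8, red, green, blue), "mtx" (3x3 intrinsics, pixels), "T" (4x4, takes a point from camera to world coordinates). Camera axes: x right, y up, looking along -z (the intrinsics and any distortion apply to the point x, -y, -z); pixel columns grow to the right and rows downward; lengths in m; the calibration is good to about 2 mm. A picture is of the moment at which its call begins. There is no depth.
- hand_in(): hands the job in; it is judged then, once.
The state is a dict: "clock": time; "qpos": joint angles; "joint_velocities": joint speeds; "tau": joint torques, N m; "position": TCP position; "tcp_rot": TCP orientation; "force": force on the tool from outside, world axes, zero at the start; "torque": the same for the moment, N m; "gripper_width": finger opening in m; "grasp_force": force on a finger pad.
Only numpy, scipy, OpenCV 4.12 (cv2) and the standard library are available. Lean on these libraries where they do the work, as an engineer would, in place of code of your own. Each camera call takes 0.05 s, during which the arm holds its last target. There are 200 camera calls.

## Working session

There is one attempt and no reset: what is moved stays moved. The work goes in short steps, Python scripts to look and compute and a tool call to move; the robot and the scene stay as the last step left them, time stands still between calls to the robot, and variables do not carry over. Pictures are saved under pics/ and viewed, at most 10 in all, crops included, and the job is handed in when it is done.

Besides the shell and the picture viewer there is one more tool, called by a JSON object that holds its "fn" and its "kwargs". carry_out: Moves the arm, as the interface text tells. Its arguments: {"type":"object","properties":{"rot":{"type":"array"},"xyz":{"type":"array"},"claw":{"type":"array"}},"required":["rot","xyz","claw"]}

```bash
mkdir -p pics; ls; python3 - <<'E'
from workcell import *
import cv2,numpy as np
s=observe();print({k:np.round(v,3) for k,v in s.items()})
for n in("top","scene"):
    d=get_image(n);cv2.imwrite(f"pics/{n}0.png",d["img"][:,:,::-1]);np.savez(f"{n}0.npz",**d);print(n,d["mtx"],d["T"].round(3), d.keys())
E
```

```text
pics
{'clock': np.float64(0.0), 'qpos': array([-1.155,  0.468, -0.012,  1.604,  0.006,  1.071, -0.056]), 'joint_velocities': array([-0.001, -0.   ,  0.001, -0.001,  0.001, -0.002,  0.001]), 'tau': array([ 0.0000e+00, -5.2057e+01, -1.2000e-02, -2.4376e+01, -5.7000e-02,
        1.7000e-02,  0.0000e+00]), 'position': array([0.288, 0.582, 0.302]), 'tcp_rot': array([-0.   ,  0.227,  0.974, -0.001]), 'force': array([ 0.685,  0.495, -0.806]), 'torque': array([ 0.038, -0.002, -0.032]), 'grasp_force': np.float64(0.0), 'gripper_width': np.float64(0.092)}
top [[398.18622498   0.         320.15288229]
 [  0.         398.18622498 198.963012  ]
 [  0.           0.           1.        ]] [[-0.016  0.992 -0.127  0.394]
 [-0.999 -0.02  -0.03   0.173]
 [-0.033  0.127  0.991  0.899]
 [ 0.     0.     0.     1.   ]] dict_keys(['img', 'mtx', 'T'])
scene [[412.72376176   0.         314.59506665]
 [  0.         412.72376176 202.39070284]
 [  0.           0.           1.        ]] [[ 0.723  0.459 -0.515  0.055]
 [-0.69   0.499 -0.524 -0.284]
 [ 0.017  0.735  0.678  0.621]
 [ 0.     0.     0.     1.   ]] dict_keys(['img', 'mtx', 'T'])
```

View pics/top0.png

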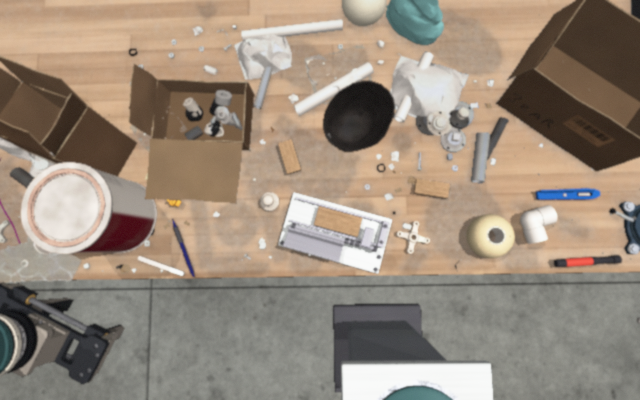

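View pics/scene0.png

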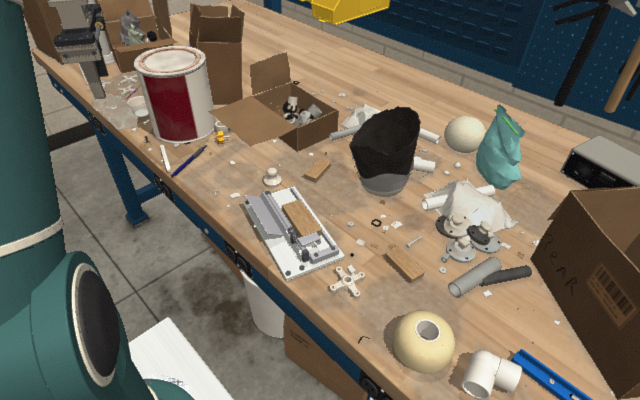

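The top view shows the holder at about (335,232), with the block in its channel at (340,220). Other wood pieces lie at (289,156) and (431,188). The casting is at (412,236) and the ball fitting at (269,201). I'll enlarge both views to confirm which piece is the test block.

```bash
python3 - <<'E'
import cv2,numpy as np
a=cv2.imread("pics/top0.png")[140:280,255:455];b=cv2.imread("pics/scene0.png")[160:300,225:425]
a=cv2.resize(a,None,fx=4,fy=4,interpolation=cv2.INTER_CUBIC);b=cv2.resize(b,None,fx=4,fy=4,interpolation=cv2.INTER_CUBIC)
cv2.imwrite("pics/ca.png",a);cv2.imwrite("pics/cb.png",b)
E
```

```text
(no output)
```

View pics/ca.png

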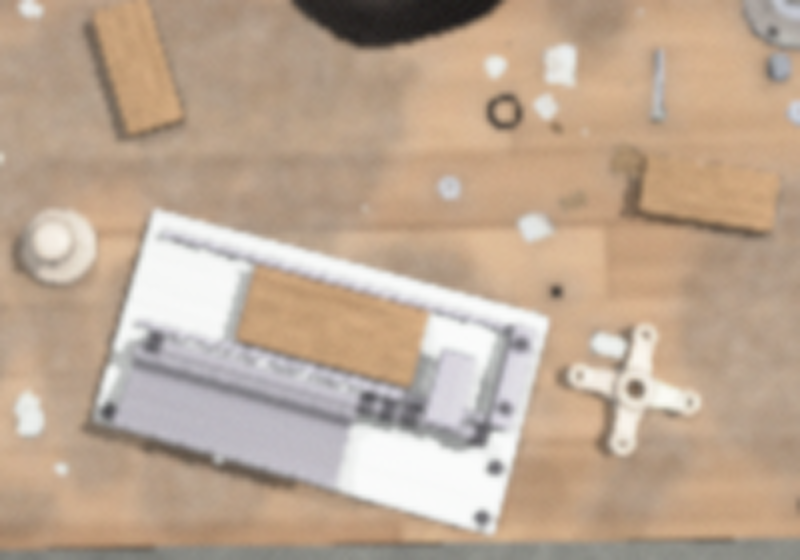

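View pics/cb.png

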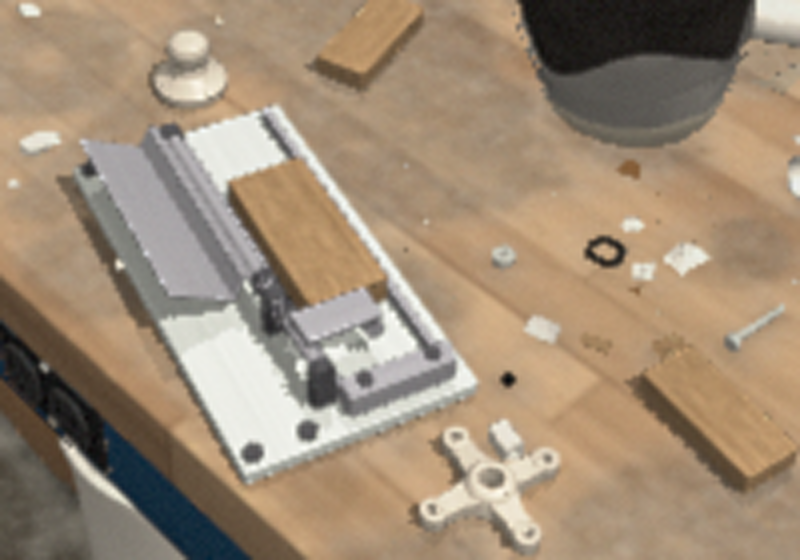

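Three pieces look like the test block: (289,156), (431,188) and the one in the holder's channel at about (338,221). The channel piece is clearly the largest and fits the description. The scene crop shows it short of the nose, with the press plate on the robot's side. Next I'll measure the holder from its base corners.

```bash
cat > h.py <<'E'
import numpy as np,cv2
def ray(d,px,z):
    px=np.atleast_2d(px).astype(float);K=d["mtx"];T=d["T"]
    v=np.c_[(px[:,0]-K[0,2])/K[0,0],-(px[:,1]-K[1,2])/K[1,1],-np.ones(len(px))]@T[:3,:3].T
    o=T[:3,3];return o+v*((z-o[2])/v[:,2])[:,None]
E
python3 - <<'E'
from h import *
d=np.load("top0.npz");s=np.load("scene0.npz")
f=lambda d,p,o,z:ray(d,np.array(p)/4+o,z)[:,:2]
c=f(d,[(152,210),(549,318),(492,533),(93,422)],(254.6,139.6),.01)
print(c.round(4),[np.linalg.norm(c[i]-c[i-3]).round(4) for i in range(4)])
c2=f(s,[(275,107),(477,383),(248,472)],(224.6,159.6),.01);print(c2.round(4))
ex=(c[1]+c[2]-c[0]-c[3]);ex/=np.linalg.norm(ex);ey=np.array([-ex[1],ex[0]])
e2=(c2[1]-c2[0])/np.linalg.norm(c2[1]-c2[0]);print(np.degrees([np.arctan2(*ex[::-1]),np.arctan2(*e2[::-1])]))
m=c.mean(0)
# block mask
img=d["img"];hsv=cv2.cvtColor(img,cv2.COLOR_RGB2HSV)
roi=hsv[200:245,305:370];mk=cv2.inRange(roi,(8,70,60),(25,255,255))
n,l,st,ce=cv2.connectedComponentsWithStats(mk);i=1+st[1:,4].argmax();ct=cv2.findContours((l==i).astype('u1'),0,2)[0][0]
r=cv2.minAreaRect(ct);bp=cv2.boxPoints(r)+(305,200);b=ray(d,bp,.029)[:,:2]
print("block",bp.round(1),[(np.round([(q-m)@ex,(q-m)@ey],4)) for q in b],b.mean(0))
print("m",m,ex,ey)
for nm,p,z in[("stopface top",[(478,437),(505,330)],.026),("nose L",[(428,425),(445,350)],.034),("plate corner",[(350,430),(335,487)],.035)]:
    print(nm,[np.round([(q-m)@ex,(q-m)@ey],4) for q in f(d,p,(254.6,139.6),z)])
E
```

```text
[[0.5256 0.2619]
 [0.4604 0.0409]
 [0.3431 0.0765]
 [0.407  0.2957]] [np.float64(0.2304), np.float64(0.1226), np.float64(0.2283), np.float64(0.1233)]
[[0.5208 0.2589]
 [0.4572 0.0409]
 [0.3425 0.0758]]
[-106.34260004 -106.27468173]
block [[313.7 224.4]
 [318.8 205.9]
 [361.9 217.8]
 [356.8 236.3]] [array([-0.0483,  0.0029]), array([-0.0484,  0.0452]), array([0.0495, 0.0448]), array([0.0491, 0.0028])] [0.45686352 0.16155998]
m [0.43404425 0.1687561 ] [-0.28138026 -0.95959635] [ 0.95959635 -0.28138026]
stopface top [array([ 0.0922, -0.0133]), array([0.0918, 0.0468])]
nose L [array([ 0.064 , -0.0144]), array([0.0626, 0.027 ])]
plate corner [array([ 0.0242, -0.0282]), array([ 0.0244, -0.0596])]
```

The corner fit puts the holder's yaw at -106.3° and its origin near (0.456, 0.159). The block's near end is at holder x of about -55. Before moving I'll check where the can stands and work out the moves.

```bash
cat >> h.py <<'E'
from scipy.spatial.transform import Rotation as R
O=np.array([0.456,0.159]);ex=np.array([-.2812,-.9597]);ey=np.array([.9597,-.2812])
def rep(tx,ty,tipz):
    from workcell import observe
    s=observe();p=np.array(s["position"]);q=s["tcp_rot"];Rm=R.from_quat([q[1],q[2],q[3],q[0]]).as_matrix()
    r=np.r_[p[:2]-O,0];print("t",round(float(s["clock"]),2),"holder x,y,tipz mm",np.round([r[:2]@ex*1e3,r[:2]@ey*1e3,(p[2]-.088)*1e3],1),"F holder",np.round([s["force"][:2]@ex,s["force"][:2]@ey,s["force"][2]],1),"w",round(float(s["gripper_width"])*1e3,1))
    tgt=np.r_[O+ex*tx/1e3+ey*ty/1e3,tipz/1e3+.088]
    D=np.c_[np.r_[-ex,0],np.r_[ey,0],[0,0,-1.]]  # tool y=+ey, z down
    if np.linalg.det(D)<0: D[:,0]*=-1
    print("shift tool mm",(Rm.T@(tgt-p)*1e3).round(1),"rot deg",np.degrees(R.from_matrix(Rm.T@D).as_rotvec()).round(2))
E
python3 - <<'E'
from h import *
s=np.load("scene0.npz");d=np.load("top0.npz")
print("can base",ray(s,[(152,125),(183,142),(214,128)],0).round(3))
for z in(.15,.2): print(z,ray(d,[(22,205),(67,250),(110,210)],z).round(3), ray(s,[(134,62),(172,75),(207,60)],z).round(3))
rep(-85,-33,100)
E
```

```text
can base [[0.414 0.724 0.   ]
 [0.434 0.596 0.   ]
 [0.531 0.598 0.   ]]
0.15 [[0.49  0.775 0.15 ]
 [0.402 0.68  0.15 ]
 [0.477 0.6   0.15 ]] [[0.439 0.791 0.15 ]
 [0.474 0.659 0.15 ]
 [0.587 0.676 0.15 ]]
0.2 [[0.484 0.735 0.2  ]
 [0.402 0.646 0.2  ]
 [0.472 0.572 0.2  ]] [[0.398 0.677 0.2  ]
 [0.43  0.559 0.2  ]
 [0.531 0.574 0.2  ]]
t 0.1 holder x,y,tipz mm [-359.  -280.5  213.9] F holder [-0.3 -0.2  1.3] w 91.8
shift tool mm [-291.2 -226.9  114.2] rot deg [-7.000e-02  7.000e-02  8.004e+01]
```

{"fn": "carry_out", "kwargs": {"rot": [[0, 0, 0], [0, 0, 0], [0, 0, 8], [0, 0, 16], [0, 0, 24], [0, 0, 32], [0, 0, 40], [0, 0, 48], [0, 0, 56], [0, 0, 64], [0, 0, 72], [0, 0, 80]], "xyz": [[-16, -34, 0], [-33, -67, 0], [-50, -101, 0], [-66, -135, 0], [-94, -147, 0], [-122, -158, 10], [-150, -170, 20], [-178, -181, 30], [-207, -193, 40], [-235, -204, 50], [-263, -216, 60], [-291, -227, 70]], "claw": [80, 70, 60, 48, 48, 48, 48, 48, 48, 48, 48, 48]}}

```text
clock: 1.3
position: [0.4487, 0.2492, 0.2322]
tcp_rot: [-0.0, 0.802, 0.597, -0.0]
force: [0.7, 0.3, 0.5]
gripper_width: 0.0476
grasp_force: 0.0
```

{"fn": "carry_out", "kwargs": {"rot": [[0, 0, 0], [0, 0, 0]], "xyz": [[0, 0, 0], [0, 0, 0]], "claw": [48, 48]}}

```text
clock: 1.5
position: [0.4482, 0.25, 0.2322]
tcp_rot: [-0.0, 0.8, 0.6, -0.001]
force: [-0.8, 0.8, 0.4]
gripper_width: 0.0483
grasp_force: 0.0
```

```bash
python3 - <<'E'
from h import *
from workcell import *
rep(-85,-33,70)
d=get_image("wrist");np.savez("w1.npz",**d);cv2.imwrite("pics/w1.png",d["img"][:,:,::-1])
E
```

```text
t 1.5 holder x,y,tipz mm [-85.1 -33.1 144.2] F holder [-0.5 -1.   0.4] w 48.3
shift tool mm [-0.1  0.2 74.2] rot deg [-0.04  0.05  0.04]
```

View pics/w1.png

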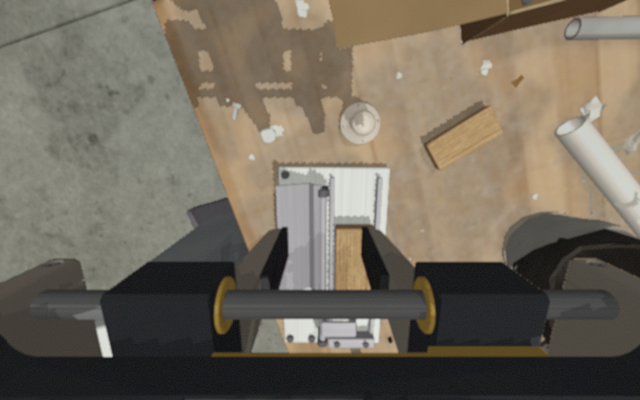

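The wrist view shows the holder's open end, with base corners at (279,167) and (389,166). The block's near end is at about (336–371, 226), the plate's left end is at row 184, and the ball fitting at (361,123) is clear. I'll refine the holder's origin from this nearer view.

```bash
python3 - <<'E'
from h import *
d=np.load("w1.npz")
g=lambda p,z:[np.round([(q[:2]-O)@ex*1e3,(q[:2]-O)@ey*1e3],1) for q in ray(d,p,z)]
print("base",g([(279,167),(389,166)],.01))
print("block near",g([(336,226),(371,226)],.029))
print("right rail inner/outer",g([(376,180),(381,180)],.018))
print("plate outer L corner",g([(277,184)],.042),"inner",g([(308,184)],.025))
im=d["img"][155:300,265:400][:,:,::-1];cv2.imwrite("pics/w1c.png",cv2.resize(im,None,fx=4,fy=4,interpolation=cv2.INTER_CUBIC))
E
```

```text
base [array([-118.5,  -82.1]), array([-119.7,   39.5])]
block near [array([-56.3, -19.1]), array([-56.3,  19.2])]
right rail inner/outer [array([-105.4,   24.4]), array([-105.4,   29.8])]
plate outer L corner [array([-105.3,  -79.5])] inner [array([-102.2,  -49.4])]
```

View pics/w1c.png

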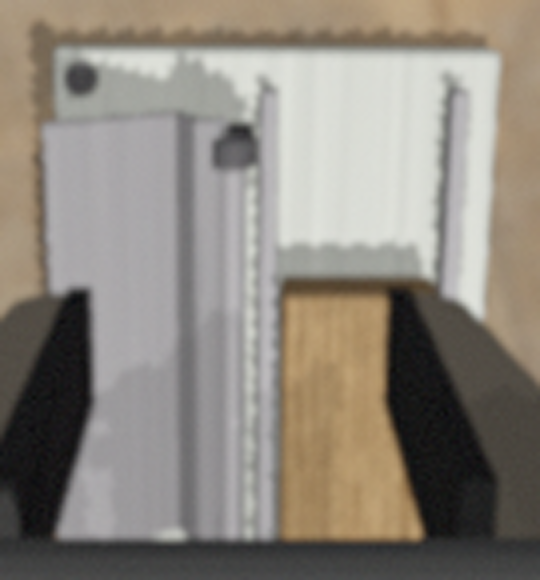

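The origin is good to about 2 mm. I'll descend at holder x -85, one finger over the plate and the other behind the block.

{"fn": "carry_out", "kwargs": {"rot": [[0, 0, 0], [0, 0, 0], [0, 0, 0], [0, 0, 0], [0, 0, 0], [0, 0, 0], [0, 0, 0], [0, 0, 0], [0, 0, 0], [0, 0, 0], [0, 0, 0], [0, 0, 0]], "xyz": [[0, 0, 25], [0, 0, 50], [0, 0, 75], [0, 0, 92], [0, 0, 99], [0, 0, 103], [0, 0, 107], [0, 0, 111], [0, 0, 115], [0, 0, 119], [0, 0, 121], [0, 0, 121]], "claw": [48, 48, 48, 48, 48, 48, 48, 48, 48, 48, 48, 48]}}

```text
clock: 2.75
position: [0.4494, 0.2506, 0.1123]
tcp_rot: [0.0, 0.8, 0.6, 0.001]
force: [1.0, -0.0, 5.3]
gripper_width: 0.0477
grasp_force: 3.1
```

```bash
python3 - <<'E'
from h import *
rep(-70,-33,21)
E
```

```text
t 2.75 holder x,y,tipz mm [-86.  -32.1  24.3] F holder [-0.2  1.   5.3] w 47.7
shift tool mm [-16.   -0.9   3.2] rot deg [ 0.11 -0.09  0.01]
```

{"fn": "carry_out", "kwargs": {"rot": [[0, 0, 0], [0, 0, 0], [0, 0, 0]], "xyz": [[0, 0, 2], [0, 0, 3.5], [0, 0, 3.5]], "claw": [48, 48, 48]}}

```text
clock: 3.05
position: [0.4502, 0.2503, 0.1092]
tcp_rot: [0.001, 0.8, 0.599, 0.002]
force: [2.6, -1.8, 8.3]
gripper_width: 0.048
grasp_force: 4.2
```

```bash
python3 - <<'E'
from h import *
from workcell import *
rep(-70,-33,21)
d=get_image("scene")
a=d["img"][160:300,225:425];cv2.imwrite("pics/s2.png",cv2.resize(a,None,fx=4,fy=4,interpolation=cv2.INTER_CUBIC)[:,:,::-1])
E
```

```text
t 3.05 holder x,y,tipz mm [-86.  -31.3  21.2] F holder [1.  3.  8.3] w 48.0
shift tool mm [-16.   -1.7   0.2] rot deg [ 0.19 -0.13 -0.01]
```

View pics/s2.png

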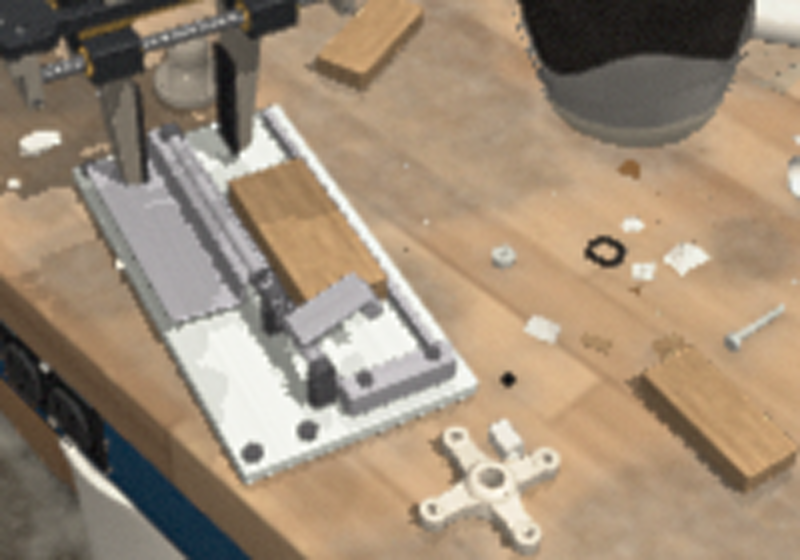

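The picture shows the plate pressed level at about (175,250) and the nose raised at (335,310). One finger is on the plate and the other is behind the block. Now I'll push.

{"fn": "carry_out", "kwargs": {"rot": [[0, 0, 0], [0, 0, 0], [0, 0, 0], [0, 0, 0], [0, 0, 0], [0, 0, 0], [0, 0, 0], [0, 0, 0], [0, 0, 0], [0, 0, 0], [0, 0, 0], [0, 0, 0]], "xyz": [[-5, 0, 0.5], [-10, 0, 0.5], [-15, 0, 0.5], [-18, 0, 0.5], [-21, 0, 0.5], [-25, 0, 0.5], [-29, 0, 0.5], [-33, 0, 0.5], [-37, 0, 0.5], [-41, 0, 0.5], [-45, 0, 0.5], [-48, 0, 0.5]], "claw": [48, 48, 48, 48, 48, 48, 48, 48, 48, 48, 48, 48]}}

```text
clock: 4.3
position: [0.4375, 0.2071, 0.1095]
tcp_rot: [-0.0, 0.8, 0.6, 0.005]
force: [1.8, 6.2, 7.4]
gripper_width: 0.0481
grasp_force: 4.0
```

```bash
python3 - <<'E'
from h import *
rep(-20,-33,21)
E
```

```text
t 4.3 holder x,y,tipz mm [-41.  -31.3  21.5] F holder [-6.4  0.   7.4] w 48.1
shift tool mm [-21.   -1.7   0.3] rot deg [ 0.3  -0.43  0.04]
```

{"fn": "carry_out", "kwargs": {"rot": [[0, 0, 0], [0, 0, 0], [0, 0, 0], [0, 0, 0], [0, 0, 0], [0, 0, 0], [0, 0, 0], [0, 0, 0]], "xyz": [[-3, 0, 0.5], [-6, 0, 0.5], [-9, 0, 0.5], [-12, 0, 0.5], [-15, 0, 0.5], [-17, 0, 0.5], [-19, 0, 0.5], [-19, 0, 0.5]], "claw": [48, 48, 48, 48, 48, 48, 48, 48]}}

```text
clock: 5.1
position: [0.4324, 0.1889, 0.1091]
tcp_rot: [0.0, 0.8, 0.6, 0.005]
force: [2.9, 4.6, 8.7]
gripper_width: 0.0479
grasp_force: 4.2
```

```bash
python3 - <<'E'
from h import *
rep(-20,-33,21)
E
```

```text
t 5.1 holder x,y,tipz mm [-22.1 -31.1  21.1] F holder [-5.3  1.5  8.7] w 47.9
shift tool mm [-2.1 -1.9  0. ] rot deg [ 0.32 -0.43  0.05]
```

Not yet at the stop, so I'll creep on in small steps until the force rises.

{"fn": "carry_out", "kwargs": {"rot": [[0, 0, 0], [0, 0, 0], [0, 0, 0], [0, 0, 0]], "xyz": [[-1, 0, 0], [-2, 0, 0], [-3, 0, 0], [-3, 0, 0]], "claw": [48, 48, 48, 48]}}

```text
clock: 5.5
position: [0.4316, 0.1862, 0.109]
tcp_rot: [0.0, 0.8, 0.6, 0.005]
force: [2.5, 6.2, 7.8]
gripper_width: 0.048
grasp_force: 4.3
```

```bash
python3 - <<'E'
from h import *
rep(-20,-33,21)
E
```

```text
t 5.5 holder x,y,tipz mm [-19.2 -31.1  21. ] F holder [-6.6  0.7  7.8] w 48.0
shift tool mm [ 0.8 -1.9  0. ] rot deg [ 0.32 -0.43  0.06]
```

{"fn": "carry_out", "kwargs": {"rot": [[0, 0, 0], [0, 0, 0], [0, 0, 0], [0, 0, 0]], "xyz": [[-1, 0, 0], [-2, 0, 0], [-3, 0, 0], [-3, 0, 0]], "claw": [48, 48, 48, 48]}}

```text
clock: 5.9
position: [0.4309, 0.1838, 0.1091]
tcp_rot: [-0.0, 0.8, 0.6, 0.005]
force: [3.2, 7.4, 7.0]
gripper_width: 0.0481
grasp_force: 5.4
```

```bash
python3 - <<'E'
from h import *
from workcell import *
rep(-20,-33,21)
d=get_image("scene");t=get_image("top")
np.savez("t3.npz",**t)
a=d["img"][190:290,265:365];b=t["img"][185:285,280:400]
f=lambda a,k:cv2.resize(a,None,fx=k,fy=k,interpolation=cv2.INTER_CUBIC)[:,:,::-1]
cv2.imwrite("pics/s3.png",np.hstack([f(a,3.6),f(b,3.6)]))
E
```

```text
t 5.9 holder x,y,tipz mm [-16.8 -31.1  21.1] F holder [-8.  1.  7.] w 48.1
shift tool mm [ 3.2 -1.9  0.1] rot deg [ 0.35 -0.47  0.1 ]
```

View pics/s3.png

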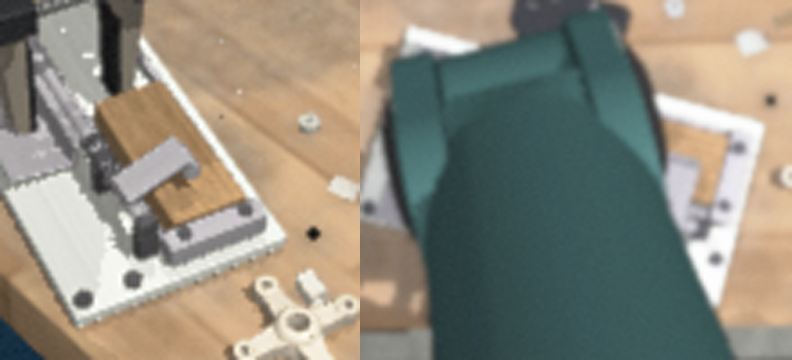

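The block is under the raised nose and looks almost at the end stop at (205,215). I'll press on until the force shows firm contact.

{"fn": "carry_out", "kwargs": {"rot": [[0, 0, 0], [0, 0, 0], [0, 0, 0], [0, 0, 0], [0, 0, 0]], "xyz": [[-1, 0, 0], [-2, 0, 0], [-3, 0, 0], [-4, 0, 0], [-4, 0, 0]], "claw": [48, 48, 48, 48, 48]}}

```text
clock: 6.5
position: [0.4306, 0.1829, 0.1097]
tcp_rot: [-0.001, 0.799, 0.602, 0.007]
force: [4.0, 14.7, 6.2]
gripper_width: 0.048
grasp_force: 9.2
```

```bash
python3 - <<'E'
from h import *
rep(-20,-33,21)
E
```

```text
t 6.5 holder x,y,tipz mm [-15.8 -31.   21.7] F holder [-15.3  -0.3   6.2] w 48.0
shift tool mm [ 4.2 -1.9  0.7] rot deg [ 0.46 -0.71  0.29]
```

The force doubled while the tool barely moved, which means firm contact at the stop. I'll add a last nudge, then back the fingertip off the block with the plate still held down, and check before releasing.

{"fn": "carry_out", "kwargs": {"rot": [[0, 0, 0], [0, 0, 0], [0, 0, 0], [0, 0, 0], [0, 0, 0], [0, 0, 0], [0, 0, 0], [0, 0, 0], [0, 0, 0]], "xyz": [[-2, 0, 0], [-3, 0, 0], [-3, 0, 0], [0, 0, 0], [3, 0, 0], [6, 0, 0], [9, 0, 0], [12, 0, 0], [12, 0, 0]], "claw": [48, 48, 48, 48, 48, 48, 48, 48, 48]}}

```text
clock: 7.4
position: [0.4319, 0.1861, 0.1081]
tcp_rot: [0.002, 0.801, 0.599, 0.001]
force: [2.1, -6.4, 10.2]
gripper_width: 0.0482
grasp_force: 5.3
```

```bash
python3 - <<'E'
from h import *
from workcell import *
rep(-20,-33,21)
d=get_image("scene");np.savez("s4.npz",**d)
a=d["img"][200:275,270:370]
cv2.imwrite("pics/s4.png",cv2.resize(a,None,fx=8,fy=8,interpolation=cv2.INTER_CUBIC)[:,:,::-1])
E
```

```text
t 7.4 holder x,y,tipz mm [-19.3 -30.7  20.1] F holder [ 5.5  3.8 10.2] w 48.2
shift tool mm [ 0.7 -2.3 -0.9] rot deg [ 0.2   0.02 -0.03]
```

View pics/s4.png

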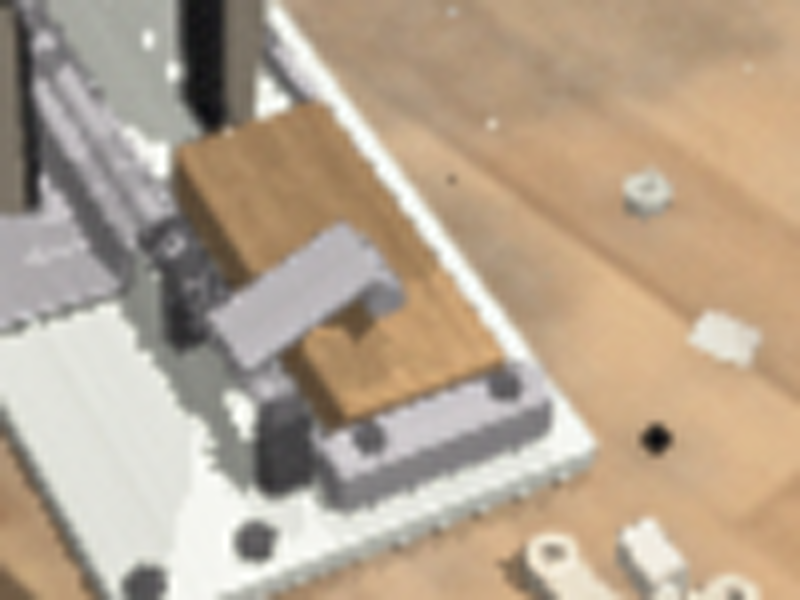

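The block's far end sits flush against the stop at (430,385). The nose at (385,290) is raised above it, and the finger at (215,120) has backed off. I'll release the plate by rising.

{"fn": "carry_out", "kwargs": {"rot": [[0, 0, 0], [0, 0, 0], [0, 0, 0], [0, 0, 0], [0, 0, 0], [0, 0, 0], [0, 0, 0], [0, 0, 0], [0, 0, 0], [0, 0, 0], [0, 0, 0], [0, 0, 0]], "xyz": [[0, 0, -3], [0, 0, -6], [0, 0, -9], [0, 0, -12], [0, 0, -16], [0, 0, -20], [0, 0, -28], [0, 0, -40], [0, 0, -60], [0, 0, -85], [0, 0, -110], [0, 0, -130]], "claw": [48, 48, 48, 48, 48, 48, 48, 48, 48, 48, 48, 48]}}

```text
clock: 8.65
position: [0.4303, 0.188, 0.2394]
tcp_rot: [0.0, 0.8, 0.6, 0.001]
force: [-0.5, 0.2, 0.1]
gripper_width: 0.0481
grasp_force: 0.0
```

```bash
python3 - <<'E'
from h import *
from workcell import *
rep(-20,-33,150)
d=get_image("scene");np.savez("s5.npz",**d)
a=d["img"][180:280,240:370]
cv2.imwrite("pics/s5.png",cv2.resize(a,None,fx=6,fy=6,interpolation=cv2.INTER_CUBIC)[:,:,::-1])
E
```

```text
t 8.65 holder x,y,tipz mm [-20.6 -32.9 151.4] F holder [-0.1 -0.5  0.1] w 48.1
shift tool mm [-0.6 -0.1  1.4] rot deg [ 0.07 -0.08  0.03]
```

View pics/s5.png

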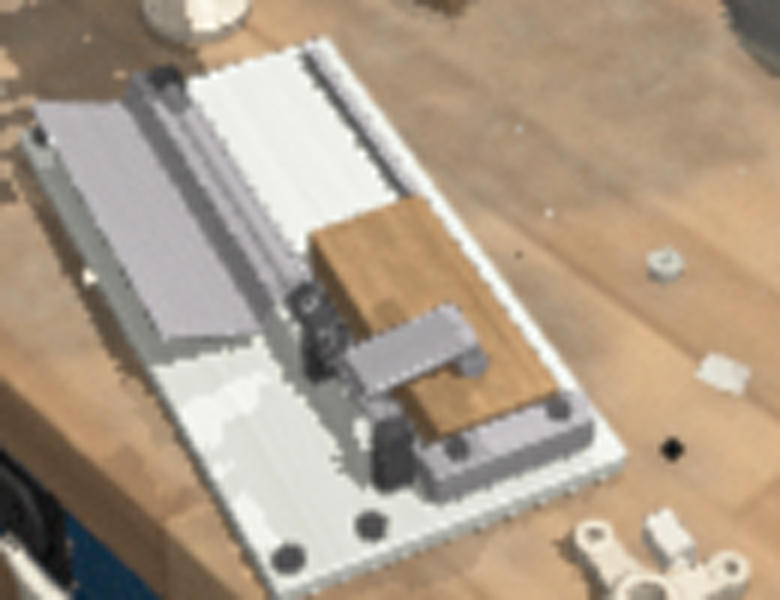

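The plate is back up at (150,220), the nose rests on the block at (475,360), and the block's far end is against the stop at (500,410). The fitting and casting haven't moved and the robot is clear, so I'm handing in.

```bash
python3 -c "
from workcell import *
print(hand_in())"
```

```text
the job is handed in; nothing more can be done
None
```

The block is home against the end stop with the clip closed on top of it, the casting and ball fitting were left untouched, and the job was handed in at about 8.7 s.

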